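# Tip the mill-ball bin and scoop the balls out for weighing

### The job

Press the end tab of the grey tipping bin down as far as it goes, so that both porcelain balls roll together at its low end. Then take the scoop from the scale, scoop both balls out of that low end with it, and stand the scoop with the balls in it back in its place on the scale. Do not touch the balls with the gripper or drop them on the table.

Things in the scene. Friction and masses are not known exactly. Their poses are not given: they have to be found in the camera images.
- bin: Grey trough bin rocking about its middle (y axis). Origin: mid inner floor, 55 mm up; x to the tab end. Inside 230 long; floor 92 wide, a 5 deg V with its valley at y=0; sides flare 50 deg, 55 high; walls 4; tab-end wall 65 high. Tab: 70 wide ledge, x 119 to 163, top 65 above floor. Level at start; about 5 N on the tab tips it to a stop at 0.22 rad (tab 32 lower); friction holds it there.
- scoop: Aluminium scoop, 180 g, on the scale's black 150 mm plate (34 mm high). Origin: underside, mid pan; x to the open mouth. Lip x=55, back x=-50; floor 68 wide, sides flare 50 deg to 28 high from x=36 back. Floor crest 5.5 high at x=20, then falls to the back, so balls stay there when level. Upright wooden grip 16 (x) by 30 (y) by 50 tall, centre x=-20, z=105; pinch its 16 mm from above.
- ball_a: white porcelain mill ball, 32 mm across, about 42 g, glazed smooth (friction 0.3), rolls freely; origin at its centre. It starts somewhere on the floor of the bin, whose x points roughly away from the robot
- ball_b: white porcelain mill ball, 32 mm across, about 42 g, glazed smooth (friction 0.3), rolls freely; origin at its centre. It starts somewhere on the floor of the bin, whose x points roughly away from the robot
Things that resemble listed ones, but are neither listed nor needed, are in the scene too. What is shaped like the scoop but purple or turquoise is not meant. Leave any black look-alike of the ball_b alone.

How it is judged (in metres and radians):
On the way, in this order (a step that is already met when the one before it is completed fails the run):
1. the bin is tipped tab end down (at least 10 degrees) and both balls lie within 75 mm of that end's wall (angle between bin's own z axis and vertical above 0.175 rad and x of each of ball_a, ball_b in the frame of bin above 0.04 m and z of each of ball_a, ball_b in the frame of bin below 0.06 m), for 0.2 s.
2. both balls are in the scoop and the scoop is lifted (its underside more than 90 mm above the table) (x of ball_a in the frame of scoop between -0.05 and 0.04 m and y of ball_a in the frame of scoop between -0.045 and 0.045 m and z of ball_a in the frame of scoop between 0.008 and 0.045 m and x of ball_b in the frame of scoop between -0.05 and 0.04 m and y of ball_b in the frame of scoop between -0.045 and 0.045 m and z of ball_b in the frame of scoop between 0.008 and 0.045 m and height (world z) of scoop above 0.09 m), for 0.2 s.
At the end, for the whole second after the job is handed in: The scoop stands level (within 6 degrees) and still on the scale within 30 mm of where it first stood, facing any way, with both balls resting in it. The bin may stay tipped or not (x of ball_a in the frame of scoop between -0.05 and 0.04 m and y of ball_a in the frame of scoop between -0.045 and 0.045 m and z of ball_a in the frame of scoop between 0.008 and 0.045 m and x of ball_b in the frame of scoop between -0.05 and 0.04 m and y of ball_b in the frame of scoop between -0.045 and 0.045 m and z of ball_b in the frame of scoop between 0.008 and 0.045 m and distance of scoop from where it was at the start of the episode below 0.03 m and angle between scoop's own z axis and vertical below 0.1 rad and linear speed of scoop below 0.03 m/s and linear speed of each of ball_a, ball_b below 0.05 m/s); the robot touches nothing.
It fails at once if a ball drops to the table (height (world z) of any of ball_a, ball_b below 0.022 m).
It fails at once if the gripper's fingers press on a ball (contact force between any of ball_a, ball_b and the fingers above 0.5 N).
It also fails if it takes over 66 s, if anything falls off the work surface, if the arm or the gripper's body presses on something with over 40 N, if the wrist force passes 120 N, or if a joint passes its speed limit or range.

### The arm

A 6-joint arm with a two-finger parallel gripper is mounted at the origin on the work surface. World frame = base frame: x ahead of the robot, y to its left, z up, the work surface at z = 0. Lengths are in m, angles in degrees, forces in N, time in s.
With the tool pointing down it reaches from about 0.25 to 0.725 m from the base axis. Payload 9.7 kg.
Tool frame: the origin (TCP) lies between the finger pads; the fingertips stand 11 mm ahead of it and the grasp point (between the pads) lies 8 mm behind it; y points along the fingers, x is the direction in which the jaws open and shut, and the axes are right-handed (so a half turn about y gives the same grasp; the last joint's range is limited). The gripper opens to 85 mm and grips with 20 to 120 N. Pads are 22 mm wide; open, the fingers measure 114 mm over their backs; the gripper's body (76 mm by 85 mm) begins 54 mm behind the grasp point. The pads swing forward as they close: fully open they stand 13 mm farther back than shut.
Start: joints at [76.547, 4.979, 10.078, 95.1, 0, 90], TCP at [0.128, 0.535, 0.242] pointing down, gripper open.
Joint ranges: [-179.16, 179.16], [-48.56, 103.87], [-65.8, 70.77], [-126.05, 130.52], [-82.76, 87.17], [-180, 180]. Speed limits (degrees/s): [127.2, 127.2, 147.25, 180, 180, 180].

### API

Orientations are given as [roll, pitch, yaw] about the fixed x, y, z axes, in that order (R = Rz(yaw) Ry(pitch) Rx(roll)).
In Python, from workcell import bot, vision gives the robot as it stands. The module is installed in compiled form; this text tells all that it offers.
- The arm moves only by the shell command python3 -m crank 'ROWS' [OPENING] [FORCE]. ROWS is text: rows parted by semicolons, each of 6 numbers parted by spaces: the shift along the tool's x, y, z in m, then the turn, a rotation vector about the tool's x, y, z in rad. A call has 1 to 8 rows; each row is the pose to reach, as a shift and turn from the pose commanded when the call began, along the tool's axes at that moment; what a row does not reach only later rows make up. A row lasts 1/10 s, in which the tool goes at most 50 mm and 8.59 degrees, less where a joint would pass 70% of its speed; a pose out of reach is approached as far as the arm can. A call with a gripper value outside its range is refused whole. OPENING is the gripper's target within -1 to 1 (shut at 1, half-way at 0, fully open at -1), set as the call begins (- or left out, the last holds). The fingers move at their own pace and stop on an object; FORCE is the grip in N (left out, the last holds). Time passes only in rows, so rows that repeat a pose let the fingers close. It gives the time, the measured TCP pose, the force and the opening at its end, in the units of the state.
- bot.get_obs(): the state, without advancing time (a new reading comes with each control period).
- vision.camera(name): name is "scene" or "side" or "wrist"; returns the picture (420x560x3 uint8, red, green, blue); there is no depth.
- vision.get_calibration(name): a dict with "fx", "fy", "cx", "cy" (pixels), "rvec" (rotation vector, rad) and "tvec" (3), from world to camera coordinates, as OpenCV has them. Camera axes: x right, y down, z forward; pixel columns grow to the right and rows downward; lengths in m; the calibration is good to about 2 mm. A picture is of the moment at which its call begins: read the wrist's pose just before it. get_calibration takes no time and is no camera call; for the wrist camera it gives the pose at the moment of the call.
- bot.job_done(): hands the job in, once; it reports no verdict.
The state is a dict: "time": time; "q": joint angles; "qd": joint speeds; "joint_efforts": joint torques, N m; "ee_pos": TCP position; "tcp_rot": TCP orientation; "wrist_force": force on the tool from outside, world axes, zero at the start; "torque": the same for the moment, N m; "opening": finger opening in m.
Only numpy, scipy, OpenCV 4.12 (cv2) and the standard library are available. Lean on these libraries where they do the work, as an engineer would, in place of code of your own. Each camera call takes 0.05 s, during which the arm holds its last target. There are 200 camera calls.

## Working session

There is one attempt and no reset: what is moved stays moved. The work goes in short steps, Python scripts to look and compute and a shell command to move; the robot and the scene stay as the last step left them, time stands still between calls to the robot, and variables do not carry over. Pictures are saved under pics/ and viewed, about 8 in all and at most 12, crops included, and the job is handed in when it is done.

```bash
mkdir -p pics
python3 - <<'E'
from workcell import bot, vision
import cv2,numpy as np
o=bot.get_obs();print(o)
for n in("scene","side","wrist"):
    c=vision.get_calibration(n);print(n,c)
    cv2.imwrite(f"pics/{n}0.png",vision.camera(n)[:,:,::-1])
a=[cv2.imread(f"pics/{n}0.png") for n in("scene","side")]
E
```

```text
{'time': 0.0, 'q': array([7.65468948e+01, 5.01130901e+00, 1.00338724e+01, 9.51006593e+01,
       2.09592417e-03, 8.99983343e+01]), 'qd': array([-0.10031695,  0.03801262,  0.00189653,  0.01786291, -0.02478117,
       -0.04853563]), 'joint_efforts': array([-8.60279906e-04, -5.20385957e+01,  4.64806831e+01,  1.63493404e-02,
       -1.15898447e-04, -3.34288224e-06]), 'ee_pos': array([0.12789487, 0.53469095, 0.24157586]), 'tcp_rot': array([-8.99979018e+01,  7.80957975e-02,  7.65485605e+01]), 'wrist_force': array([0.60500631, 0.61505429, 0.59505769]), 'torque': array([ 0.02940063, -0.01411954, -0.00577905]), 'opening': 0.08512787915312937}
scene {'fx': 441.55251720534267, 'fy': 441.55251720534267, 'cx': 276.6362450600042, 'cy': 209.50130472240372, 'rvec': array([ 0.79310801,  2.77248397, -0.82969097]), 'tvec': array([ 0.33417161, -0.17881835,  1.22879415])}
side {'fx': 539.92229548336, 'fy': 539.92229548336, 'cx': 275.2153867577166, 'cy': 209.53769868596126, 'rvec': array([ 2.43817332, -0.16827159,  0.05924362]), 'tvec': array([-0.40800981,  0.12940556,  1.32204976])}
wrist {'fx': 355.9139623053683, 'fy': 355.9139623053683, 'cx': 289.9901926893533, 'cy': 208.3771221172317, 'rvec': array([-2.26865113, -1.78850283, -0.27533102]), 'tvec': array([-0.55080315, -0.03876439,  0.38028218])}
```

View pics/scene0.png

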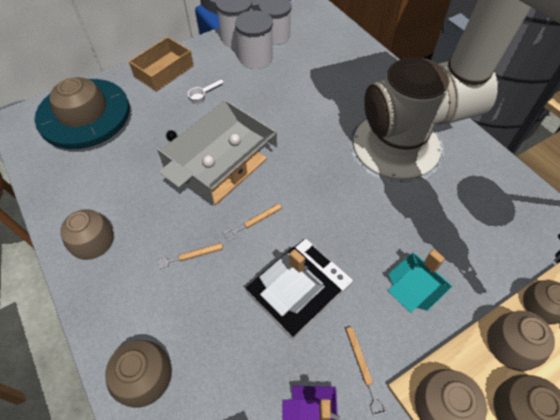

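View pics/side0.png

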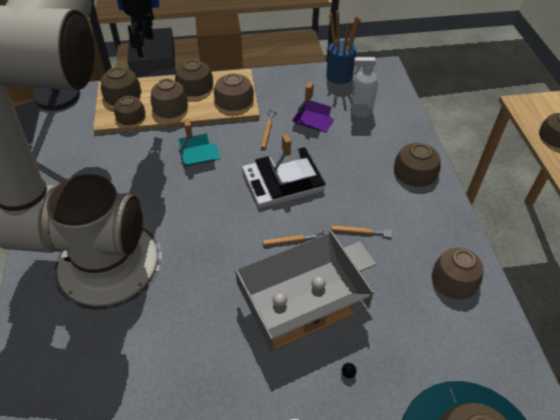

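```bash
cat > h.py <<'E'
import numpy as np,cv2
from workcell import bot,vision
def cal(n):
    c=vision.get_calibration(n);K=np.array([[c['fx'],0,c['cx']],[0,c['fy'],c['cy']],[0,0,1]])
    R=cv2.Rodrigues(np.array(c['rvec']))[0];return K,R,np.array(c['tvec'])
def proj(n,X):
    K,R,t=cal(n);p=(K@(R@np.atleast_2d(X).T+t[:,None])).T;return p[:,:2]/p[:,2:]
def ray(n,uv):
    K,R,t=cal(n);return -R.T@t,R.T@np.linalg.inv(K)@np.array([*uv,1.])
def plane(n,uv,z):
    o,d=ray(n,uv);return o+d*(z-o[2])/d[2]
def tri(a,b,na="scene",nb="side"):
    P=[];
    for n in(na,nb):
        K,R,t=cal(n);P.append(K@np.c_[R,t])
    X=cv2.triangulatePoints(P[0],P[1],np.array(a,float).reshape(2,1),np.array(b,float).reshape(2,1))[:,0];X=X[:3]/X[3]
    e=max(np.linalg.norm(proj(na,X)[0]-a),np.linalg.norm(proj(nb,X)[0]-b))
    return X,e
E
python3 - <<'E'
import cv2,numpy as np
a=cv2.imread('pics/scene0.png')[95:345,140:360];b=cv2.imread('pics/side0.png')[130:380,225:405]
r=lambda i:cv2.resize(i,None,fx=2,fy=2,interpolation=cv2.INTER_CUBIC)
cv2.imwrite('pics/crop1.png',np.hstack([r(a),r(b)]))
E
```

```text
(no output)
```

View pics/crop1.png

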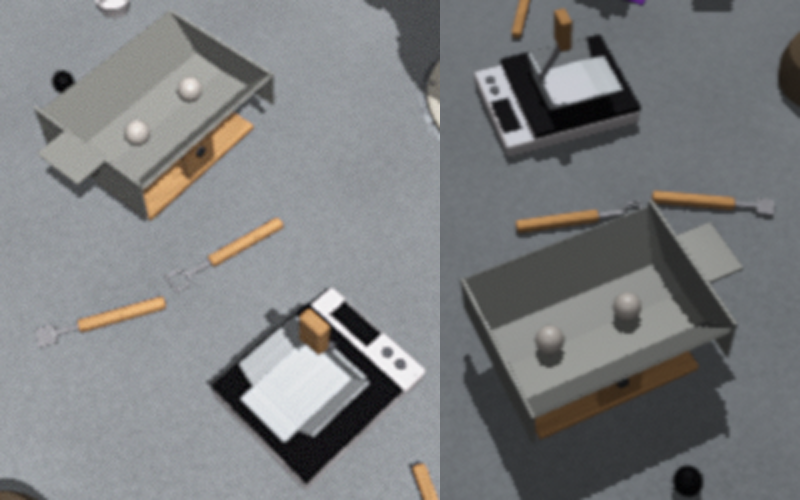

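Run:
```python
from h import *
S=lambda p:(140+p[0]/2-.25,95+p[1]/2-.25)
D=lambda p:(225+(p[0]-440)/2-.25,130+p[1]/2-.25)
L=dict(ballT=((137,131),(626,306)),ballB=((190,88),(549,340)),tabS=((84,184),(712,224)),tabF=((41,155),(742,265)),
endS=((147,182),(650,205)),endF=((38,110),(735,325)),backF=((168,13),(535,408)),backS=((272,75),(463,283)),
gripc=((316,316),(563,14)),lipN=((242,396),(622,95)),lipF=((287,440),(606,57)),plN=((209,382),(640,105)))
P={}
for k,(a,b) in L.items():
    X,e=tri(S(a),D(b));P[k]=X;print(k,X.round(4),round(e,2))
ax=(P['tabS']+P['tabF']+P['endS']+P['endF']-2*P['backF']-2*P['backS'])
print('bin yaw',np.degrees(np.arctan2(ax[1],ax[0])), [np.degrees(np.arctan2(*(P[a]-P[b])[1::-1])) for a,b in(('endS','backS'),('endF','backF'))])
print('endmid',(P['endS']+P['endF'])/2,'backmid',(P['backS']+P['backF'])/2)
l=(P['lipN']+P['lipF'])/2;d=l-P['gripc'];print('scoop yaw',np.degrees(np.arctan2(d[1],d[0])),np.linalg.norm(d[:2]))
```

```text
ballT [ 0.4848 -0.1734  0.0733] 0.89
ballB [ 0.3936 -0.2031  0.0712] 0.47
tabS [ 0.5893 -0.1043  0.1145] 2.1
tabF [ 0.6106 -0.1661  0.1177] 0.11
endS [ 0.5259 -0.0677  0.1142] 1.89
endF [ 0.5852 -0.2365  0.1135] 0.12
backF [ 0.3665 -0.3017  0.1111] 1.21
backS [ 0.3073 -0.1386  0.1042] 0.23
gripc [0.4684 0.2055 0.1681] 0.24
lipN [0.5482 0.1857 0.0285] 0.3
lipF [0.5366 0.2551 0.0349] 1.52
plN [0.5689 0.1563 0.0364] 1.16
bin yaw 17.633209141347912 [np.float64(17.973701966247543), np.float64(16.624304235929838)]
endmid [ 0.55554654 -0.15206902  0.11382572] backmid [ 0.33689673 -0.22017725  0.10766099]
scoop yaw 11.3762906946681 0.07551980500438951
```

```bash
cat >> h.py <<'E'
from scipy.spatial.transform import Rotation as Ro
def go(p,pitch,yaw):
    o=bot.get_obs();R0=Ro.from_euler('xyz',o['tcp_rot'],degrees=True);R=Ro.from_euler('xyz',[-90,pitch,yaw],degrees=True)
    s=R0.inv().apply(np.array(p)-o['ee_pos']);w=(R0.inv()*R).as_rotvec()
    print('row',*s.round(4),*w.round(4),'n>=',round(max(np.linalg.norm(s)/.05,np.degrees(np.linalg.norm(w))/8.59),1))
E
cat > o.py <<'E'
from h import *
import sys
o=bot.get_obs();print(o['time'],o['ee_pos'].round(4),o['tcp_rot'].round(2),o['wrist_force'].round(1),o['opening'].round(4),o['q'].round(0))
a=[float(x) for x in sys.argv[1:]]
if a: go(a[:3],a[3],a[4])
E
python3 o.py .582 -.143 .20 0 10
```

```text
Traceback (most recent call last):
  File "o.py", line 3, in <module>
    o=bot.get_obs();print(o['time'],o['ee_pos'].round(4),o['tcp_rot'].round(2),o['wrist_force'].round(1),o['opening'].round(4),o['q'].round(0))
                                                                                                         ^^^^^^^^^^^^^^^^^^
AttributeError: 'float' object has no attribute 'round'
```

```bash
sed -i "s/o\['opening'\].round(4)/round(o['opening'],4)/" o.py
python3 o.py .582 -.143 .20 0 10
```

```text
0.15 [0.1279 0.5348 0.2417] [-9.000e+01  6.000e-02  7.655e+01] [-0.2  1.4 -1.1] 0.0854 [77.  5. 10. 95.  0. 90.]
row -0.5535 0.0423 -0.5993 0.0006 1.1615 -0.0009 n>= 16.3
```

```bash
python3 -m crank '-0.553 0.042 -0.599 0 1.16 0;-0.553 0.042 -0.599 0 1.16 0;-0.553 0.042 -0.599 0 1.16 0;-0.553 0.042 -0.599 0 1.16 0;-0.553 0.042 -0.599 0 1.16 0;-0.553 0.042 -0.599 0 1.16 0;-0.553 0.042 -0.599 0 1.16 0;-0.553 0.042 -0.599 0 1.16 0' 1 60; python3 o.py .582 -.143 .20 0 10
```

```text
time: 0.95
ee_pos: [0.3509, 0.2012, 0.2216]
tcp_rot: [-90.0, -0.0, 9.8]
wrist_force: [1.2, 0.5, 0.0]
opening: 0.0002
0.95 [0.3509 0.2012 0.2216] [-8.999e+01 -3.000e-02  9.760e+00] [1.2 0.5 0. ] 0.0002 [ 30. -15. -11.  94.   0. 110.]
row 0.1693 0.0216 -0.3784 -0.0002 -0.0041 0.0005 n>= 8.3
```

```bash
python3 -m crank '0.169 0.022 -0.378 0 0 0;0.169 0.022 -0.378 0 0 0;0.169 0.022 -0.378 0 0 0;0.169 0.022 -0.378 0 0 0;0.169 0.022 -0.378 0 0 0;0.169 0.022 -0.378 0 0 0;0.169 0.022 -0.378 0 0 0;0.169 0.022 -0.378 0 0 0' ; python3 -m crank '0 0.03 0 0 0 0;0 0.055 0 0 0 0;0 0.06 0 0 0 0;0 0.06 0 0 0 0'; python3 o.py .582 -.143 .131 0 10
```

```text
time: 1.75
ee_pos: [0.5755, -0.1295, 0.2001]
tcp_rot: [-90.0, 0.0, 10.1]
wrist_force: [0.8, 1.4, 1.2]
opening: -0.0001
time: 2.15
ee_pos: [0.5742, -0.1272, 0.1399]
tcp_rot: [-90.0, 0.1, 10.1]
wrist_force: [1.2, 0.9, -0.4]
opening: 0.0001
2.15 [ 0.5742 -0.1272  0.1399] [-89.96   0.1   10.09] [ 1.2  0.9 -0.4] 0.0001 [-12.   9.   4.  84.   0.  67.]
row 0.005 0.0089 -0.017 -0.0007 0.0016 -0.0017 n>= 0.4
```

```bash
python3 -m crank '0.005 0 -0.017 0 0 0;0.005 0.004 -0.017 0 0 0;0.005 0.008 -0.017 0 0 0;0.005 0.012 -0.017 0 0 0;0.005 0.016 -0.017 0 0 0;0.005 0.020 -0.017 0 0 0;0.005 0.024 -0.017 0 0 0;0.005 0.028 -0.017 0 0 0';  python3 -m crank '0 0.003 0 0 0 0;0 0.006 0 0 0 0;0 0.008 0 0 0 0;0 0.010 0 0 0 0'
```

```text
time: 2.95
ee_pos: [0.584, -0.1426, 0.1139]
tcp_rot: [-90.1, -0.2, 10.1]
wrist_force: [5.3, 1.8, 5.7]
opening: 0.0001
time: 3.35
ee_pos: [0.5837, -0.1427, 0.1035]
tcp_rot: [-90.0, -0.2, 10.1]
wrist_force: [4.0, 1.5, 4.4]
opening: -0.0001
```

```bash
python3 -m crank '0 0.002 0 0 0 0;0 0.004 0 0 0 0;0 0.005 0 0 0 0';python3 -m crank '0 0.001 0 0 0 0;0 0.002 0 0 0 0;0 0.002 0 0 0 0'
```

```text
time: 3.65
ee_pos: [0.5836, -0.1429, 0.1011]
tcp_rot: [-90.1, -0.3, 10.1]
wrist_force: [-4.9, 4.8, 29.5]
opening: 0.0001
time: 3.95
ee_pos: [0.5837, -0.1429, 0.101]
tcp_rot: [-90.1, -0.3, 10.1]
wrist_force: [-7.1, 6.1, 35.8]
opening: 0.0003
```

```bash
python3 -m crank '0 -0.01 0 0 0 0;0 -0.03 0 0 0 0;0 -0.07 0 0 0 0;0 -0.12 0 0 0 0;0 -0.12 0 0 0 0' -1; python3 o.py .4684 .2055 .23 0 10
```

```text
time: 4.45
ee_pos: [0.5836, -0.1436, 0.2221]
tcp_rot: [-90.2, -0.4, 10.1]
wrist_force: [-0.5, 0.2, 0.7]
opening: 0.0723
4.45 [ 0.5836 -0.1436  0.2221] [-90.2   -0.38  10.08] [-0.5  0.2  0.7] 0.0723 [-14.  11.  15.  93.  -0.  66.]
row -0.0523 -0.0095 0.3638 0.0035 0.0014 0.0067 n>= 7.4
```

```bash
python3 -m crank '-0.052 -0.01 0.364 0 0 0;-0.052 -0.01 0.364 0 0 0;-0.052 -0.01 0.364 0 0 0;-0.052 -0.01 0.364 0 0 0;-0.052 -0.01 0.364 0 0 0;-0.052 -0.01 0.364 0 0 0;-0.052 -0.01 0.364 0 0 0;-0.052 -0.01 0.364 0 0 0'; python3 -m crank '0 0 0 0 0 0;0 0 0 0 0 0'
python3 - <<'E'
from h import *
print(vision.get_calibration('wrist'),bot.get_obs()['ee_pos'])
c=[vision.camera(n)[:,:,::-1] for n in('scene','side','wrist')]
for n,i in zip(('scene','side','wrist'),c): cv2.imwrite(f'pics/{n}1.png',i)
r=lambda i:cv2.resize(i,None,fx=2,fy=2,interpolation=cv2.INTER_CUBIC)
cv2.imwrite('pics/crop2.png',np.hstack([r(c[0][95:345,140:300]),r(c[1][180:430,225:405])]))
E
python3 o.py .4684 .2055 .137 0 10
```

```text
time: 5.25
ee_pos: [0.4655, 0.2089, 0.225]
tcp_rot: [-90.0, 0.1, 10.3]
wrist_force: [0.0, 0.7, 0.0]
opening: 0.0849
time: 5.45
ee_pos: [0.4673, 0.2058, 0.2249]
tcp_rot: [-90.1, 0.1, 10.1]
wrist_force: [0.2, -0.4, -1.0]
opening: 0.0855
{'fx': 355.9139623053683, 'fy': 355.9139623053683, 'cx': 289.9901926893533, 'cy': 208.3771221172317, 'rvec': array([-2.82604344, -0.24985184, -0.0371965 ]), 'tvec': array([-0.49621181,  0.0817989 ,  0.40107606])} [0.46725152 0.20581072 0.22490984]
5.6 [0.4679 0.2049 0.2252] [-9.003e+01  4.000e-02  1.000e+01] [-0.1 -0.  -0.6] 0.0851 [ 24.  -1.   2.  93.  -0. 104.]
row 0.0006 0.0882 0.0005 0.0005 -0.0 -0.0006 n>= 1.8Traceback (most recent call last):
  File "<stdin>", line 6, in <module>
    return _nx.concatenate(arrs, 1, dtype=dtype, casting=casting)
           ~~~~~~~~~~~~~~~^^^^^^^^^^^^^^^^^^^^^^^^^^^^^^^^^^^^^^^
ValueError: all the input array dimensions except for the concatenation axis must match exactly, but along dimension 0, the array at index 0 has size 500 and the array at index 1 has size 480
```

View pics/wrist1.png

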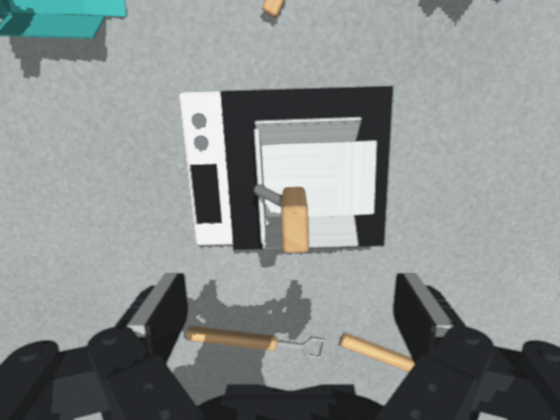

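Run:
```python
from h import *
r=lambda i:cv2.resize(i,None,fx=2,fy=2,interpolation=cv2.INTER_CUBIC)
a,b=[cv2.imread(f'pics/{n}1.png') for n in('scene','side')]
cv2.imwrite('pics/crop2.png',np.hstack([r(a[95:335,140:300]),r(b[180:420,225:405])]))
K,R,t=cal('wrist')
ang=np.radians(10);g=np.array([.4684,.2055])
for z in(.164,.114):
  C=[[*(g+np.array([[np.cos(ang),-np.sin(ang)],[np.sin(ang),np.cos(ang)]])@[sx*.008,sy*.015]),z] for sx in(-1,1) for sy in(-1,1)]
  print(z,proj('wrist',C).round(0).tolist())
p=[plane('wrist',q,.034) for q in((376,140),(374,215))];print(p,np.degrees(np.arctan2(*(p[0]-p[1])[1::-1]))-90)
for q in((393,87),(385,249),(180,94),(194,247)): print(plane('wrist',q,.034))
```

```text
0.164 [[277.0, 258.0], [276.0, 211.0], [304.0, 258.0], [304.0, 211.0]]
0.114 [[279.0, 229.0], [279.0, 189.0], [301.0, 229.0], [302.0, 189.0]]
[array([0.53740947, 0.25813355, 0.034     ]), array([0.55289766, 0.18862958, 0.034     ])] 12.56247831830953
[0.54080616 0.30454898 0.034     ]
[0.57222284 0.15600728 0.034     ]
[0.36056278 0.26709271 0.034     ]
[0.38589805 0.12547975 0.034     ]
```

View pics/crop2.png

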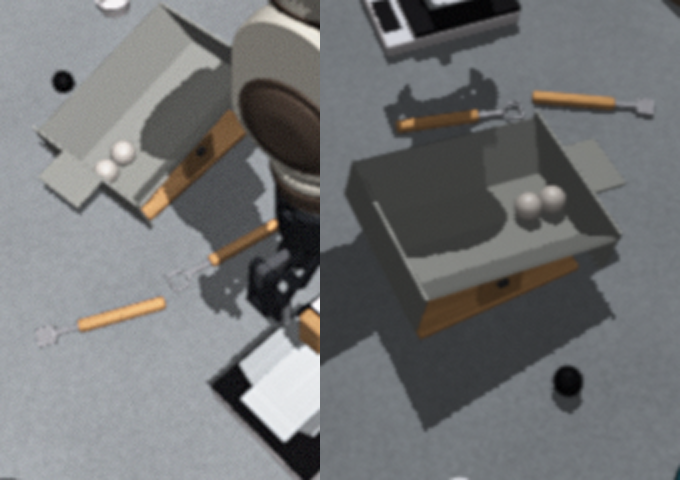

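```bash
python3 - <<'E'
from h import *
S=lambda p:(140+p[0]/2-.25,95+p[1]/2-.25)
D=lambda p:(225+(p[0]-320)/2-.25,180+p[1]/2-.25)
L=dict(b1=((107,170),(553,199)),b2=((123,153),(527,206)),tabS=((81,209),(593,140)),tabF=((40,178),(625,182)),endS=((148,205),(537,115)),endF=((38,133),(617,240)))
a=np.radians(17.5);R=np.array([[np.cos(a),np.sin(a),0],[-np.sin(a),np.cos(a),0],[0,0,1]])
for k,(s,d) in L.items():
    X,e=tri(S(s),D(d));print(k,X.round(4),round(e,2),'binrot',(R@(X-[.444,-.187,.055])).round(4))
E
python3 o.py .471 .2085 .19 0 12
```

```text
b1 [ 0.5421 -0.1568  0.0499] 0.13 binrot [ 0.1026 -0.0007 -0.0051]
b2 [ 0.5115 -0.1656  0.0552] 0.92 binrot [0.0708 0.0001 0.0002]
tabS [ 0.5988 -0.1006  0.0766] 0.36 binrot [0.1736 0.0358 0.0216]
tabF [ 0.6205 -0.1651  0.0808] 0.4 binrot [ 0.1749 -0.0322  0.0258]
endS [ 0.5363 -0.0601  0.0837] 3.07 binrot [0.1262 0.0933 0.0287]
endF [ 0.5939 -0.2344  0.0773] 0.44 binrot [ 0.1287 -0.0903  0.0223]
5.6 [0.4679 0.2049 0.2252] [-9.003e+01  4.000e-02  1.000e+01] [-0.1 -0.  -0.6] 0.0851 [ 24.  -1.   2.  93.  -0. 104.]
row 0.0037 0.0352 0.003 0.0004 -0.0349 -0.0006 n>= 0.7
```

```bash
python3 -m crank '0.004 0.035 0.003 0 -0.035 0;0.004 0.06 0.003 0 -0.035 0;0.004 0.088 0.003 0 -0.035 0;0.004 0.088 0.003 0 -0.035 0;0.004 0.088 0.003 0 -0.035 0' - ; python3 -m crank '0 0 0 0 0 0;0 0 0 0 0 0;0 0 0 0 0 0;0 0 0 0 0 0;0 0 0 0 0 0;0 0 0 0 0 0;0 0 0 0 0 0' 1 100; python3 o.py
```

```text
time: 6.1
ee_pos: [0.4712, 0.2089, 0.138]
tcp_rot: [-90.0, 0.0, 12.0]
wrist_force: [0.2, 0.2, 0.9]
opening: 0.0859
time: 6.8
ee_pos: [0.4713, 0.2098, 0.138]
tcp_rot: [-90.0, -0.0, 12.1]
wrist_force: [-0.7, -0.1, 5.0]
opening: 0.0147
6.8 [0.4713 0.2098 0.138 ] [-8.999e+01 -5.000e-02  1.210e+01] [-0.7 -0.1  5. ] 0.0147 [ 24.  -1.  -7.  83.   0. 102.]
```

```bash
cat >> h.py <<'E'
B=np.array([.445,-.187,.055]);G=np.array([-.020,.003,.104]);TAU=12.6;BY=17.5
def tcp(xl,zl,th,dy=0):
    Rb=Ro.from_euler('xyz',[0,TAU,BY],degrees=True)
    v=np.array([xl,dy,zl])+Ro.from_euler('y',-th,degrees=True).apply(G-[.055,0,0])
    return B+Rb.apply(v),TAU-th,BY
def lip():
    o=bot.get_obs();Rb=Ro.from_euler('xyz',[0,TAU,BY],degrees=True)
    Rs=Ro.from_euler('xyz',o['tcp_rot'],degrees=True)*Ro.from_euler('x',90,degrees=True)
    f=lambda p:(1000*Rb.inv().apply(o['ee_pos']+Rs.apply(np.array(p)-G)-B)).round(1)
    print('t',round(o['time'],2),'lip',f([.055,0,0]),'back',f([-.05,0,0]),'rpy',o['tcp_rot'].round(1),'F',o['wrist_force'].round(1),'Fbin',Rb.inv().apply(o['wrist_force']).round(1),'op',round(o['opening'],4))
E
cat > g.py <<'E'
from h import *
import sys
lip();a=[float(x) for x in sys.argv[1:]]
if a:
    a[0]/=1000;a[1]/=1000
    p=tcp(*a);print(p[0].round(4),p[1:]);go(*p)
E
python3 -m crank '0 -0.03 0 0 0 0;0 -0.08 0 0 0 0;0 -0.13 0 0 0 0;0 -0.16 0 0 0 0;0 -0.16 0 0 0 0;0 -0.16 0 0 0 0'; python3 g.py 40 110 0
```

```text
time: 7.4
ee_pos: [0.4713, 0.2098, 0.2969]
tcp_rot: [-90.0, 0.0, 12.1]
wrist_force: [0.2, -0.7, -2.9]
opening: 0.0149
t 7.4 lip [183.4 360.4 182.3] back [ 81.4 370.3 159.5] rpy [-90.    0.   12.1] F [ 0.2 -0.7 -2.9] Fbin [ 0.6 -0.7 -2.9] op 0.0149
[ 0.456  -0.1804  0.2715] (12.6, 17.5)
row -0.0967 0.0254 -0.3783 -0.0103 -0.094 0.2195 n>= 7.8
```

```bash
python3 -m crank '-0.02 0.0 -0.05 0 0 0;-0.03 0 -0.09 0 0 0;-0.05 0.01 -0.14 0 -0.04 0.04;-0.06 0.015 -0.19 -0.005 -0.06 0.1;-0.07 0.02 -0.24 -0.007 -0.07 0.15;-0.08 0.025 -0.285 -0.01 -0.094 0.2;-0.097 0.025 -0.33 -0.01 -0.094 0.22;-0.097 0.025 -0.36 -0.01 -0.094 0.22'; python3 -m crank '0.002 0 -0.02 0 0 0;0.002 0 -0.02 0 0 0';  python3 - <<'E'
from h import *
c=[vision.camera(n)[:,:,::-1] for n in('scene','side')]
for n,i in zip(('scene','side'),c): cv2.imwrite(f'pics/{n}2.png',i)
r=lambda i:cv2.resize(i,None,fx=2,fy=2,interpolation=cv2.INTER_CUBIC)
cv2.imwrite('pics/crop3.png',np.hstack([r(c[0][80:320,130:330]),r(c[1][180:420,215:415])]))
E
python3 g.py 40 25 0
```

```text
time: 8.2
ee_pos: [0.4502, -0.1653, 0.2697]
tcp_rot: [-89.8, 12.9, 17.4]
wrist_force: [0.8, 1.1, -1.5]
opening: 0.0147
time: 8.4
ee_pos: [0.4593, -0.1831, 0.2691]
tcp_rot: [-89.9, 12.8, 17.4]
wrist_force: [-0.5, -0.6, -1.6]
opening: 0.0148
t 8.5 lip [ 42.6  -1.3 109.1] back [-62.4  -1.2 109.4] rpy [-89.9  12.8  17.5] F [-0.1  0.1 -1.6] Fbin [ 0.3  0.1 -1.6] op 0.0149
[ 0.4384 -0.1859  0.1885] (12.6, 17.5)
row -0.0026 0.0843 0.0013 -0.0027 -0.0005 -0.0027 n>= 1.7
```

View pics/crop3.png

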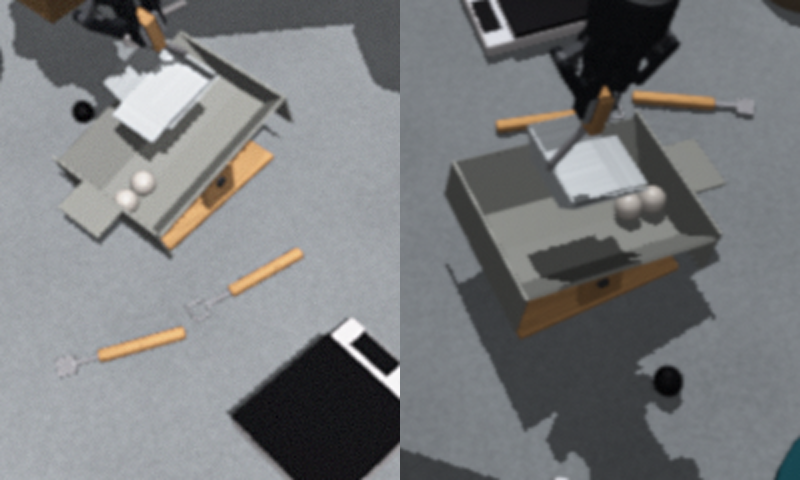

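Run:
```python
from h import *
Rb=Ro.from_euler('xyz',[0,TAU,BY],degrees=True)
for a,b in(((113,117),(648,183)),((155,140),(616,139))):
  X,e=tri((130+a[0]/2-.25,80+a[1]/2-.25),(215+(b[0]-400)/2-.25,180+b[1]/2-.25));print((Rb.inv().apply(X-B)*1000).round(1),e)
```

```text
[ 44.4 -33.9 108.1] 0.5068959889247697
[ 39.5  30.1 108.2] 0.42411613753847405
```

```bash
python3 -m crank '-0.006 0.03 0.001 0 0 0;-0.006 0.07 0.001 0 0 0;-0.006 0.095 0.001 0 0 0;-0.006 0.098 0.001 0 0 0;-0.006 0.098 0.001 0 0 0'; python3 g.py; python3 -m crank '0 0.002 0 0 0 0;0 0.004 0 0 0 0;0 0.006 0 0 0 0'; python3 g.py
```

```text
time: 9.0
ee_pos: [0.4329, -0.1875, 0.1778]
tcp_rot: [-89.9, 12.7, 17.6]
wrist_force: [0.7, -0.6, -2.0]
opening: 0.0149
t 9.0 lip [36.7  0.3 13.2] back [-68.3   0.2  13.3] rpy [-89.9  12.7  17.6] F [ 0.7 -0.6 -2. ] Fbin [ 0.9 -0.8 -1.9] op 0.0149
time: 9.3
ee_pos: [0.4325, -0.1887, 0.1725]
tcp_rot: [-90.0, 12.5, 17.5]
wrist_force: [0.3, 0.1, -1.8]
opening: 0.0148
t 9.3 lip [37.3 -1.   8.1] back [-67.7  -1.    8. ] rpy [-90.   12.5  17.5] F [ 0.3  0.1 -1.8] Fbin [ 0.7 -0.  -1.7] op 0.0148
```

```bash
python3 -m crank '0.002 0.000 0 0 0 0.03;0.002 0.002 0 0 0 0.03;0.002 0.004 0 0 0 0.03;0.002 0.004 0 0 0 0.03'; python3 g.py; python3 -m crank '0 0.001 0 0 0 0;0 0.002 0 0 0 0;0 0.003 0 0 0 0'; python3 g.py
```

```text
time: 9.7
ee_pos: [0.4334, -0.1885, 0.1688]
tcp_rot: [-90.0, 14.3, 17.5]
wrist_force: [-2.5, 0.4, 8.8]
opening: 0.0149
t 9.7 lip [35.8 -1.   2.4] back [-69.1  -1.    5.5] rpy [-90.   14.3  17.5] F [-2.5  0.4  8.8] Fbin [-4.2  1.2  8.1] op 0.0149
time: 10.0
ee_pos: [0.4328, -0.1888, 0.1683]
tcp_rot: [-90.1, 14.1, 17.5]
wrist_force: [-5.3, 2.8, 32.1]
opening: 0.0152
t 10.0 lip [35.5 -1.3  1.9] back [-69.4  -1.3   4.8] rpy [-90.1  14.1  17.5] F [-5.3  2.8 32.1] Fbin [-11.1   4.3  30.4] op 0.0152
```

```bash
python3 -m crank '0 -0.002 0 0 0 0;0.004 -0.002 0 0 0 0;0.008 -0.002 0 0 0 0;0.012 -0.002 0 0 0 0;0.016 -0.0025 0 0 0 0;0.020 -0.0025 0 0 0 0;0.024 -0.0025 0 0 0 0'; python3 g.py
```

```text
time: 10.7
ee_pos: [0.4553, -0.1821, 0.1637]
tcp_rot: [-90.2, 14.3, 17.5]
wrist_force: [-5.8, -1.9, 19.2]
opening: 0.0149
t 10.7 lip [59.2 -1.7  2.4] back [-45.8  -1.7   5.4] rpy [-90.2  14.3  17.5] F [-5.8 -1.9 19.2] Fbin [-10.1  -0.   17.4] op 0.0149
```

```bash
python3 -m crank '0.004 -0.001 0 0 0 0;0.008 -0.001 0 0 0 0;0.012 -0.001 0 0 0 0;0.016 -0.0015 0 0 0 0'; python3 g.py;  python3 -m crank '0.004 0 0 0 0 0;0.008 0 0 0 0 0;0.012 -0.0005 0 0 0 0'; python3 g.py
```

```text
time: 11.1
ee_pos: [0.4704, -0.1771, 0.1603]
tcp_rot: [-90.1, 14.3, 17.5]
wrist_force: [-2.8, -0.9, 9.7]
opening: 0.0149
t 11.1 lip [75.5 -1.4  2.5] back [-29.5  -1.4   5.6] rpy [-90.1  14.3  17.5] F [-2.8 -0.9  9.7] Fbin [-5.  -0.1  8.8] op 0.0149
time: 11.4
ee_pos: [0.4817, -0.1735, 0.1577]
tcp_rot: [-90.1, 14.3, 17.5]
wrist_force: [-2.8, -0.6, 8.9]
opening: 0.0151
t 11.4 lip [87.6 -1.3  2.6] back [-17.4  -1.3   5.7] rpy [-90.1  14.3  17.5] F [-2.8 -0.6  8.9] Fbin [-4.7  0.3  8. ] op 0.0151
```

Run:
```python
from h import *
c=[vision.camera(n)[:,:,::-1] for n in('scene','side')]
r=lambda i:cv2.resize(i,None,fx=3,fy=3,interpolation=cv2.INTER_CUBIC)
cv2.imwrite('pics/crop4.png',np.hstack([r(c[0][100:220,140:270]),r(c[1][220:340,280:410])]))
```

```text
(no output)
```

View pics/crop4.png

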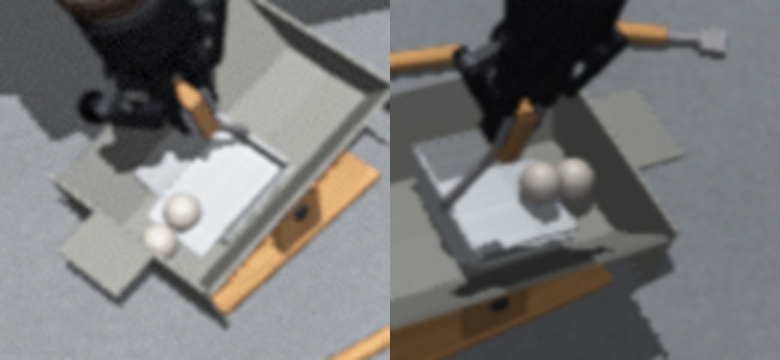

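```bash
python3 -m crank '0.004 -0.0005 0 0 0 0;0.008 -0.0005 0 0 0 0;0.012 -0.0005 0 0 0 0;0.016 -0.001 0 0 0 0;0.020 -0.001 0 0 0 0'; python3 g.py;  python3 -m crank '0.002 0 0 0 0 0;0.004 0 0 0 0 0'; python3 g.py
```

```text
time: 12.0
ee_pos: [0.5002, -0.1676, 0.1534]
tcp_rot: [-90.1, 14.3, 17.5]
wrist_force: [-3.1, -0.6, 10.0]
opening: 0.0148
t 12.0 lip [107.4  -1.2   2.6] back [ 2.5 -1.2  5.8] rpy [-90.1  14.3  17.5] F [-3.1 -0.6 10. ] Fbin [-5.2  0.4  9.1] op 0.0148
time: 12.2
ee_pos: [0.5039, -0.1664, 0.1525]
tcp_rot: [-90.1, 14.3, 17.5]
wrist_force: [-3.7, -0.2, 10.6]
opening: 0.0148
t 12.2 lip [111.4  -1.2   2.6] back [ 6.5 -1.2  5.7] rpy [-90.1  14.3  17.5] F [-3.7 -0.2 10.6] Fbin [-5.8  0.9  9.5] op 0.0148
```

```bash
python3 -m crank '0.002 0 0 0 0 0'; python3 -m crank '0.0015 0 0 0 0 0;0.0015 0 0 0 0 0'; python3 g.py 111 20 10; python3 g.py 111 38 20;python3 g.py 111 58 32
```

```text
time: 12.3
ee_pos: [0.5057, -0.1658, 0.1521]
tcp_rot: [-90.1, 14.3, 17.5]
wrist_force: [-4.2, -1.8, 10.9]
opening: 0.0148
time: 12.5
ee_pos: [0.5073, -0.1654, 0.1516]
tcp_rot: [-90.1, 14.3, 17.5]
wrist_force: [-2.4, -1.4, 9.2]
opening: 0.0148
t 12.5 lip [115.2  -1.2   2.5] back [10.2 -1.2  5.6] rpy [-90.1  14.3  17.5] F [-2.4 -1.4  9.2] Fbin [-4.6 -0.6  8.3] op 0.0148
[ 0.4846 -0.1714  0.1576] (2.5999999999999996, 17.5)
row -0.0242 0.0 0.0011 0.0011 -0.0001 -0.2041 n>= 1.4
t 12.5 lip [115.2  -1.2   2.5] back [10.2 -1.2  5.6] rpy [-90.1  14.3  17.5] F [-2.4 -1.4  9.2] Fbin [-4.6 -0.6  8.3] op 0.0148
[ 0.4716 -0.1755  0.1613] (-7.4, 17.5)
row -0.0383 -0.0002 0.0011 0.0011 -0.0 -0.3786 n>= 2.5
t 12.5 lip [115.2  -1.2   2.5] back [10.2 -1.2  5.6] rpy [-90.1  14.3  17.5] F [-2.4 -1.4  9.2] Fbin [-4.6 -0.6  8.3] op 0.0148
[ 0.4591 -0.1794  0.1606] (-19.4, 17.5)
row -0.0509 0.0037 0.0011 0.0011 0.0001 -0.588 n>= 3.9
```

```bash
python3 -m crank '0.002 0 0 0 0 0;0.002 0 0 0 0 0'; python3 g.py; python3 -m crank '0.0015 0 0 0 0 0;0.0015 0 0 0 0 0'; python3 g.py 113 20 10; python3 g.py 113 38 20;python3 g.py 113 58 32
```

```text
time: 12.7
ee_pos: [0.5088, -0.1649, 0.1514]
tcp_rot: [-90.1, 14.3, 17.5]
wrist_force: [-3.8, -1.2, 11.5]
opening: 0.0148
t 12.7 lip [116.7  -1.3   2.6] back [11.7 -1.3  5.8] rpy [-90.1  14.3  17.5] F [-3.8 -1.2 11.5] Fbin [-6.4 -0.  10.3] op 0.0148
time: 12.9
ee_pos: [0.5094, -0.1648, 0.1515]
tcp_rot: [-90.1, 14.4, 17.5]
wrist_force: [-8.7, -2.3, 16.1]
opening: 0.015
t 12.9 lip [117.1  -1.4   2.8] back [12.1 -1.3  6.1] rpy [-90.1  14.4  17.5] F [-8.7 -2.3 16.1] Fbin [-12.3   0.4  13.8] op 0.015
[ 0.4865 -0.1708  0.1572] (2.5999999999999996, 17.5)
row -0.0243 0.0005 0.0012 0.0016 -0.0002 -0.2063 n>= 1.4
t 12.9 lip [117.1  -1.4   2.8] back [12.1 -1.3  6.1] rpy [-90.1  14.4  17.5] F [-8.7 -2.3 16.1] Fbin [-12.3   0.4  13.8] op 0.015
[ 0.4735 -0.1749  0.1609] (-7.4, 17.5)
row -0.0385 0.0002 0.0012 0.0016 -0.0001 -0.3808 n>= 2.5
t 12.9 lip [117.1  -1.4   2.8] back [12.1 -1.3  6.1] rpy [-90.1  14.4  17.5] F [-8.7 -2.3 16.1] Fbin [-12.3   0.4  13.8] op 0.015
[ 0.4609 -0.1788  0.1601] (-19.4, 17.5)
row -0.051 0.0042 0.0012 0.0016 0.0001 -0.5903 n>= 3.9
```

```bash
python3 -m crank '-0.002 -0.0005 0 0 0 0;-0.007 -0.0015 0 0 0 -0.05;-0.012 -0.0025 0 0 0 -0.1;-0.0175 -0.003 0 0 0 -0.155;-0.0225 -0.003 0 0 0 -0.206;-0.0275 -0.003 0 0 0 -0.26;-0.032 -0.003 0 0 0 -0.32;-0.0365 -0.003 0 0 0 -0.38'; python3 g.py 115 52 26; python3 g.py 115 62 32
python3 - <<'E'
from h import *
c=[vision.camera(n)[:,:,::-1] for n in('scene','side')]
r=lambda i:cv2.resize(i,None,fx=3,fy=3,interpolation=cv2.INTER_CUBIC)
cv2.imwrite('pics/crop5.png',np.hstack([r(c[0][100:220,140:270]),r(c[1][220:340,280:410])]))
E
```

```text
time: 13.7
ee_pos: [0.4771, -0.1745, 0.1613]
tcp_rot: [-90.0, -7.5, 17.5]
wrist_force: [0.3, -0.6, -2.5]
opening: 0.0151
t 13.7 lip [116.6  -0.6  39.4] back [18.  -0.7  3.3] rpy [-90.   -7.5  17.5] F [ 0.3 -0.6 -2.5] Fbin [ 0.6 -0.6 -2.4] op 0.0151
[ 0.4694 -0.1762  0.1644] (-13.4, 17.5)
row -0.0074 -0.0042 0.0007 -0.0003 0.0002 -0.1021 n>= 0.7
t 13.7 lip [116.6  -0.6  39.4] back [18.  -0.7  3.3] rpy [-90.   -7.5  17.5] F [ 0.3 -0.6 -2.5] Fbin [ 0.6 -0.6 -2.4] op 0.0151
[ 0.4636 -0.178   0.1636] (-19.4, 17.5)
row -0.0135 -0.0041 0.0007 -0.0003 0.0001 -0.2068 n>= 1.4
```

View pics/crop5.png

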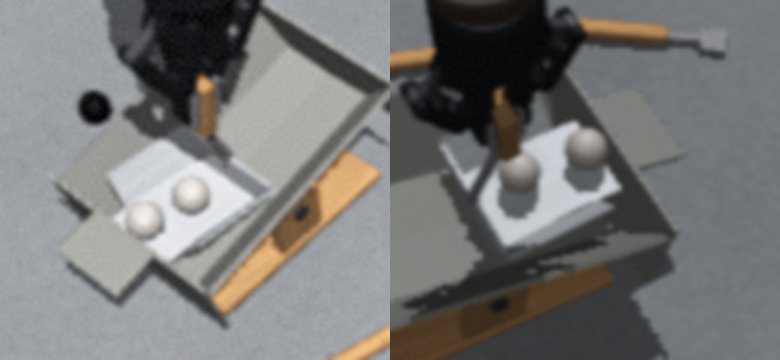

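```bash
python3 -m crank '-0.003 -0.002 0 0 0 -0.05;-0.0075 -0.004 0 0 0 -0.1;-0.010 -0.004 0 0 0 -0.15;-0.0135 -0.004 0 0 0 -0.2;-0.0165 -0.006 0 0 0 -0.26;-0.0165 -0.006 0 0 0 -0.26;-0.0165 -0.006 0 0 0 -0.26;-0.0165 -0.006 0 0 0 -0.26'; python3 g.py
python3 - <<'E'
from h import *
c=[vision.camera(n)[:,:,::-1] for n in('scene','side')]
r=lambda i:cv2.resize(i,None,fx=3,fy=3,interpolation=cv2.INTER_CUBIC)
cv2.imwrite('pics/crop6.png',np.hstack([r(c[0][100:220,140:270]),r(c[1][220:340,280:410])]))
E
```

```text
time: 14.6
ee_pos: [0.4613, -0.1795, 0.1651]
tcp_rot: [-90.0, -22.2, 17.5]
wrist_force: [0.2, -0.4, -2.7]
opening: 0.0149
t 14.6 lip [114.3  -0.7  68.8] back [28.1 -0.7  8.8] rpy [-90.  -22.2  17.5] F [ 0.2 -0.4 -2.7] Fbin [ 0.6 -0.5 -2.6] op 0.0149
```

View pics/crop6.png

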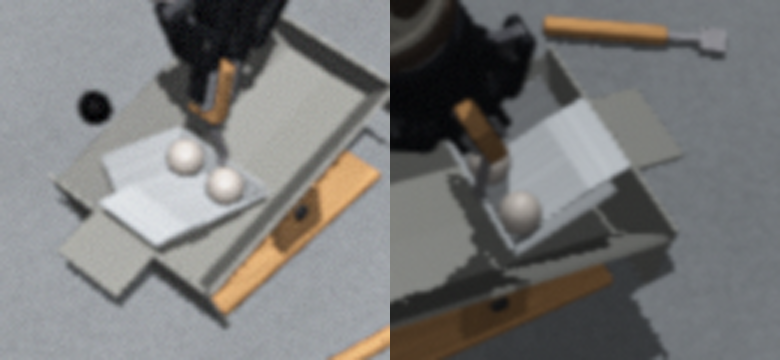

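```bash
python3 o.py .458 -.1805 .20 -22 17.5|tail -1; python3 o.py .455 -.181 .30 -8 17.5|tail -1
```

```text
row 0.01 -0.0337 0.0 -0.0009 0.0002 0.0046 n>= 0.7
row 0.0451 -0.1274 0.0005 -0.0009 0.0003 0.249 n>= 2.7
```

```bash
python3 -m crank '0.004 -0.012 0 0 0 0;0.01 -0.034 0 0 0 0;0.017 -0.055 0 0 0 0.04;0.025 -0.077 0 0 0 0.1;0.034 -0.1 0 0 0 0.16;0.041 -0.118 0 0 0 0.21;0.045 -0.127 0 0 0 0.25;0.045 -0.127 0 0 0 0.25'; python3 o.py .4713 .2098 .30 -4 12.1
```

```text
time: 15.5
ee_pos: [0.4559, -0.1816, 0.3017]
tcp_rot: [-90.1, -8.1, 17.6]
wrist_force: [0.5, 0.4, -3.8]
opening: 0.0151
15.5 [ 0.4559 -0.1816  0.3017] [-90.06  -8.07  17.57] [ 0.5  0.4 -3.8] 0.0151 [-25.  -7.   4.  96.   5.  48.]
row 0.1313 0.0199 0.3685 -0.009 0.095 0.0711 n>= 7.8
```

```bash
python3 -m crank '0.004 0 0.01 0 0 0;0.01 0.001 0.028 0 0.01 0.01;0.018 0.003 0.05 0 0.015 0.015;0.027 0.004 0.075 -0.002 0.02 0.02;0.036 0.005 0.1 -0.003 0.026 0.02;0.045 0.007 0.125 -0.003 0.032 0.025;0.0535 0.008 0.15 -0.004 0.04 0.03;0.0625 0.01 0.175 -0.004 0.046 0.035'; python3 -m crank '0.009 0.001 0.025 0 0.006 0.005;0.018 0.002 0.05 0 0.013 0.01;0.027 0.004 0.075 -0.001 0.02 0.013;0.036 0.005 0.1 -0.002 0.026 0.018;0.045 0.006 0.125 -0.003 0.033 0.024;0.054 0.008 0.15 -0.003 0.04 0.03;0.06 0.009 0.168 -0.004 0.046 0.035;0.064 0.01 0.18 -0.005 0.049 0.036'; python3 o.py .4713 .2098 .30 -3 12.1
```

```text
time: 16.3
ee_pos: [0.4615, 0.0058, 0.2982]
tcp_rot: [-89.8, -6.0, 14.8]
wrist_force: [0.6, -0.1, -3.5]
opening: 0.0149
time: 17.1
ee_pos: [0.478, 0.1963, 0.295]
tcp_rot: [-89.9, -3.9, 12.1]
wrist_force: [0.2, -0.6, -2.3]
opening: 0.0149
17.1 [0.478  0.1963 0.295 ] [-89.88  -3.9   12.06] [ 0.2 -0.6 -2.3] 0.0149 [ 23.  -2.   9.  97.  -1. 101.]
row -0.0034 -0.0052 0.0146 -0.0021 -0.0006 0.0157 n>= 0.3
```

```bash
python3 -m crank '-0.003 0 0.008 0 0 0;-0.003 0 0.0145 0 0 0;-0.003 0 0.0145 0 0 0;-0.003 0 0.0145 0 0 0'; python3 o.py .4713 .2098 .15 0 12.1
python3 - <<'E'
from h import *
c=[vision.camera(n)[:,:,::-1] for n in('scene','side')]
r=lambda i:cv2.resize(i,None,fx=2,fy=2,interpolation=cv2.INTER_CUBIC)
cv2.imwrite('pics/crop7.png',np.hstack([r(c[0][180:380,200:400]),r(c[1][50:250,180:380])]))
E
```

```text
time: 17.5
ee_pos: [0.4727, 0.208, 0.2957]
tcp_rot: [-89.9, -4.0, 12.0]
wrist_force: [-0.6, -0.5, -2.6]
opening: 0.0148
17.5 [0.4727 0.208  0.2957] [-89.93  -3.96  12.01] [-0.6 -0.5 -2.6] 0.0148 [ 24.  -2.   9.  97.  -1. 102.]
row -0.0111 0.1453 0.0019 -0.0012 -0.0016 0.0691 n>= 2.9
```

View pics/crop7.png

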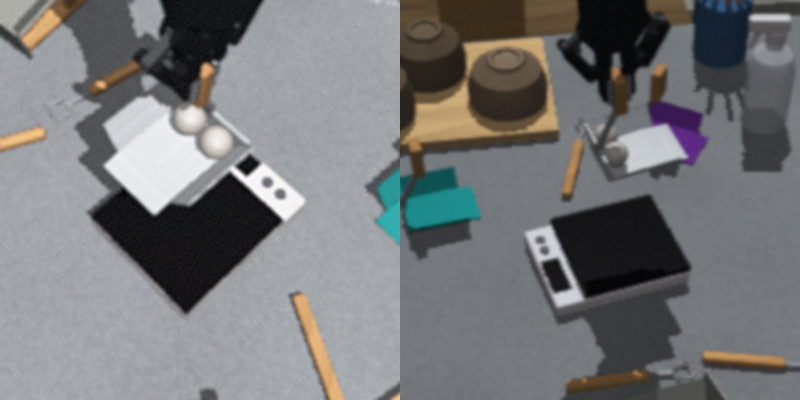

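Both balls sit at the back of the scoop, above the scale. Now I lower it.

```bash
python3 -m crank '-0.001 0.01 0 0 0 0.005;-0.003 0.035 0.001 0 0 0.02;-0.006 0.065 0.002 0 0 0.035;-0.008 0.095 0.002 -0.001 0 0.05;-0.01 0.12 0.002 -0.001 -0.001 0.06;-0.011 0.138 0.002 -0.001 -0.001 0.069;-0.011 0.145 0.002 -0.001 -0.001 0.069;-0.011 0.145 0.002 -0.001 -0.001 0.069'; python3 o.py .4713 .2098 .139 0 12.1; python3 -m crank '0 0.003 0 0 0 0;0 0.006 0 0 0 0;0 0.009 0 0 0 0;0 0.009 0 0 0 0'; python3 o.py .4713 .2098 .138 0 12.1
```

```text
time: 18.4
ee_pos: [0.4712, 0.2101, 0.1494]
tcp_rot: [-90.0, 0.1, 12.1]
wrist_force: [-0.2, -0.6, -2.1]
opening: 0.0152
18.4 [0.4712 0.2101 0.1494] [-9.000e+01  8.000e-02  1.207e+01] [-0.2 -0.6 -2.1] 0.0152 [ 24.  -0.  -6.  85.   0. 102.]
row 0.0 0.0104 -0.0003 0.0 -0.0006 -0.0013 n>= 0.2
time: 18.8
ee_pos: [0.4713, 0.2103, 0.1411]
tcp_rot: [-90.0, 0.0, 12.1]
wrist_force: [-0.2, 0.9, -2.0]
opening: 0.0146
18.8 [0.4713 0.2103 0.1411] [-8.998e+01  1.000e-02  1.208e+01] [-0.2  0.9 -2. ] 0.0146 [ 24.  -0.  -7.  84.   0. 102.]
row -0.0001 0.0031 -0.0005 -0.0003 -0.0003 -0.0001 n>= 0.1
```

```bash
python3 -m crank '0 0.001 0 0 0 0;0 0.002 0 0 0 0;0 0.002 0 0 0 0'; python3 -m crank '0 0.001 0 0 0 0;0 0.001 0 0 0 0'
```

```text
time: 19.1
ee_pos: [0.4713, 0.2103, 0.139]
tcp_rot: [-90.0, 0.0, 12.1]
wrist_force: [0.4, 0.5, -3.4]
opening: 0.0149
time: 19.3
ee_pos: [0.4714, 0.2103, 0.1381]
tcp_rot: [-90.0, 0.0, 12.1]
wrist_force: [0.0, -0.3, -2.6]
opening: 0.0145
```

```bash
python3 -m crank '0 0.0005 0 0 0 0;0 0.001 0 0 0 0;0 0.001 0 0 0 0'; python3 -m crank '0 0.0005 0 0 0 0;0 0.001 0 0 0 0;0 0.001 0 0 0 0'
```

```text
time: 19.6
ee_pos: [0.4715, 0.2104, 0.138]
tcp_rot: [-90.0, -0.0, 12.1]
wrist_force: [-1.4, -0.7, 4.6]
opening: 0.0151
time: 19.9
ee_pos: [0.4715, 0.2104, 0.138]
tcp_rot: [-90.0, -0.1, 12.1]
wrist_force: [-3.8, -1.8, 11.3]
opening: 0.0149
```

```bash
python3 -m crank '0 -0.001 0 0 0 0;0 -0.001 0 0 0 0'; python3 -m crank '0 0 0 0 0 0;0 0 0 0 0 0;0 0 0 0 0 0;0 0 0 0 0 0;0 0 0 0 0 0;0 0 0 0 0 0' -0.3; python3 -m crank '0 -0.02 0 0 0 0;0 -0.05 0 0 0 0;0 -0.08 0 0 0 0;0 -0.11 0 0 0 0;-0.04 -0.12 0 0 0 0;-0.09 -0.12 0 0 0 0;-0.09 -0.12 0 0 0 0;-0.09 -0.12 0 0 0 0'
python3 - <<'E'
from h import *
c=[vision.camera(n)[:,:,::-1] for n in('scene','side')]
cv2.imwrite('pics/side8.png',c[1]);cv2.imwrite('pics/scene8.png',c[0])
r=lambda i:cv2.resize(i,None,fx=2,fy=2,interpolation=cv2.INTER_CUBIC)
cv2.imwrite('pics/crop8.png',np.hstack([r(c[0][180:380,200:400]),r(c[1][50:250,180:380])]))
E
```

```text
time: 20.1
ee_pos: [0.4715, 0.2104, 0.138]
tcp_rot: [-90.0, -0.0, 12.1]
wrist_force: [-1.7, -0.6, 6.8]
opening: 0.0149
time: 20.7
ee_pos: [0.4713, 0.2103, 0.137]
tcp_rot: [-90.0, 0.0, 12.1]
wrist_force: [0.0, -0.1, 0.3]
opening: 0.0557
time: 21.5
ee_pos: [0.383, 0.1914, 0.2578]
tcp_rot: [-90.0, -0.1, 12.1]
wrist_force: [0.5, 0.4, 0.3]
opening: 0.0555
```

View pics/crop8.png

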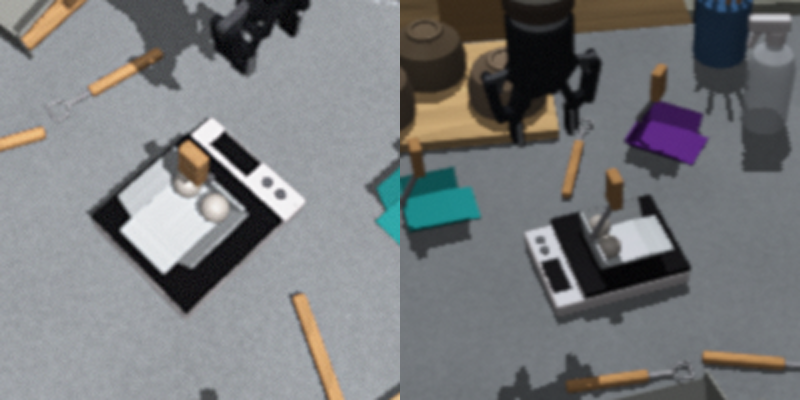

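```bash
python3 -m crank '0 0 0 0 0 0;0 0 0 0 0 0;0 0 0 0 0 0;0 0 0 0 0 0;0 0 0 0 0 0'
python3 - <<'E'
from h import *
i=vision.camera('side')[:,:,::-1].astype(int);print(np.abs(i-cv2.imread('pics/side8.png'))[130:200,260:340].max())
bot.job_done()
E
```

```text
time: 22.1
ee_pos: [0.3835, 0.1915, 0.257]
tcp_rot: [-90.0, 0.0, 12.1]
wrist_force: [-0.7, -0.9, -0.4]
opening: 0.0557
6
the job is handed in; nothing more can be done
```

The job is handed in, at about 22 s on the robot clock; there was no verdict.

- **Tipping:** I pressed the bin's tab down to its stop. Both balls ended in line at the low end, about 16 and 48 mm from the end wall.
- **Scooping:** I took the scoop from the scale and slid it under the balls up to the end wall. I then turned it mouth-up along that wall until both balls had rolled to the back, and lifted it out.
- **Placing:** I stood the scoop back on the scale at the pose where I gripped it.

**Last checks:**
- In the final picture both balls lie at the back of the level scoop.
- The lip corners are within about 3 pixels (roughly 5 mm) of where they started.
- The gripper is clear. Two side views over half a second apart, the second just before hand-in, differ only by image noise, so nothing was moving.

The end wall came about 3–4 mm further out than my estimate. I found it by contact, at about 12 N. No check failed; the highest wrist force reading was about 37 N, from pressing the tab with the fingertips.

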